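Move the drill guide to its second station and lock it with the pin

TASK

Shift the drill guide of the handle-drilling jig to its second station: pull the lock pin up against its detent, slide the guide along to the hand-set block, feel for the hole in it and press the pin fully home there, its flange flat on the guide, and let go. Work gently, never forcing the pin (keep every push on it well under 40 N), and leave the wooden handle lying in its trough.

Things in the scene. Friction and masses are not known exactly. Their poses are not given: they have to be found in the camera images.
- jig: Fixed jig, plywood base 140x260x10 mm. Origin on the table under it; +y is the way the guide slides from home to second station, +x away from the robot, z up. At x=+44 mm a steel rod runs along y, on posts at y=+-112 mm, 56 mm high. At x=-50 mm two aluminium blocks with vertical 13.5 mm pin holes stand in line along y, tops 36 mm above the table, with an open gap between them.
- home_hole (a point): Hole centre at the top face of the home block (block 32 mm long in y), 36 mm above the table, at jig (-50, -36) mm; the pin starts in it.
- station_mark (a point): Place on the line of the pin holes, 36 mm above the table, 56 mm along jig +y from home_hole, where a scribed mark shows the start of the hand-set block's range. That block (60 mm long in y, hole at its middle, clamped) is set by hand: its hole lies 4 to 28 mm beyond this mark along jig +y, different each time, hidden by the guide's chip guard; feel for it with the pin's tip on the block.
- drill_guide (a joint): Travel of the guide, m, along jig +y: 0 at home (start), 0.060 to 0.084 at the second station; about 1.5 N friction, stays where left. The guide is a dark steel bridge over the handle, 40 mm wide in y, plate 37.5 to 52 mm above the table, a drill bushing to 60 mm high 68 mm from the pin hole in jig +x, and a grey chip guard 40 mm wide reaching 102 mm in +y from the pin hole, to 50 mm high.
- guide_ear (a point): Centre of the guide's 13.5 mm pin hole, at its top face 52 mm above the table; moves with the guide. The plate is 14.5 mm thick there and clears the blocks below by 1.5 mm.
- lock_pin: Loose upright steel pin, about 80 g; origin at the centre of its lower tip, z up. Shaft 12 mm in diameter, 39 mm long, tip chamfered 1.2 mm; above it a flange 22 mm in diameter, 4 mm thick. Fully home the flange lies on the guide and the tip is 13 mm above the table. Raised 24 to 36 mm from home its tip is clear of the block yet still in the guide's hole, so it can draw the guide along.
- pin_grip (a point): Middle of the pin's round black knurled grip, 18 mm in diameter and 34 mm tall, 43 to 77 mm above the tip (this point: 60 mm), with a 3 mm button on top. Spring balls in each block snap into a groove 9 mm above the tip: about 5 to 10 N pulls the pin out, 2 to 8 N pushes it past them; a tip entering a hole meets them 10 mm below the block's top.
- handle_blank: Loose octagonal wooden handle 23x118x19 mm lying along jig y in a trough under the guide; origin at the centre of its underside. It stays there.
Mind the look-alikes: they are no part of the job. What is shaped like the lock_pin but green is not meant.

How it is judged:
By the outcome, as a careful person would: the job done as asked, in the order asked, and still so for the second after the job is handed in, with the robot touching nothing.
It also fails if it takes over 72 s, if anything falls off the work surface, if the arm or the gripper's body presses on something with over 40 N, if the wrist force passes 120 N, or if a joint passes its speed limit or range.

ROBOT

A 7-joint arm with a two-finger parallel gripper is mounted at the origin on a cart in front of the work surface, level with it; the furniture and walls round the work are solid. World frame = base frame: x ahead of the robot, y to its left, z up, the work surface at z = 0. Lengths are in m, angles in degrees, forces in N, time in s.
With the tool pointing down it reaches from about 0.425 to 0.875 m from the base axis. Payload 4.7 kg.
Tool frame: the origin (TCP) lies at the very end of the fingers, on their centre line; the grasp point (between the pads) lies env.grip_point_offset behind it (env.grip_point_offset is the distance from the TCP to the grasp point, in m); z points along the fingers, y is the direction in which the jaws open and shut (so a half turn about z gives the same grasp; the last joint's range is limited). The gripper opens to 87 mm and grips with 3 to 60 N. Pads are 19 mm wide; open, the fingers measure 117 mm over their backs; the gripper's body (75 mm by 190 mm) begins 51 mm behind the grasp point.
Start: joints at [67.099, 18.392, -4.016, 83.108, 1.295, 78.541, -3.26], TCP at [0.261, -0.595, 0.223] pointing down, gripper open.
Joint ranges: [-163.93, 163.93], [-17.29, 119.83], [-79.2, 71.16], [3.27, 140.29], [-89.18, 269.18], [5.43, 117.66], [-154.24, 154.24]. Speed limits (degrees/s): [147.25, 147.25, 180, 180, 180, 180, 180].

INTERFACE

Orientations are given as [roll, pitch, yaw] about the fixed x, y, z axes, in that order (R = Rz(yaw) Ry(pitch) Rx(roll)).
In Python, from cell import env gives the robot as it stands.
- The arm moves only by the tool send_rows, never from a script. Its argument "plan" is a list of rows, each a list of 7 numbers: the finger opening in mm, from 0 to 87, then the shift along the tool's x, y, z in mm, then the turn, a rotation vector about the tool's x, y, z in rad. A call has 1 to 12 rows; each row shifts and turns the commanded pose from where the row before left it, along the tool's axes as they then stand; what a row does not reach is not made up. A row lasts 1/10 s, in which the tool goes at most 50 mm and 8.59 degrees, less where a joint would pass 70% of its speed; a pose out of reach is approached as far as the arm can. A call is refused whole if a number of a shift passes 50 or a number of a turn 0.15, either way. A call with a gripper value outside its range is refused whole. The fingers move at their own pace and stop on an object; "grip_force" is the grip in N (left out, the last holds). Time passes only in rows, so rows that do not move let the fingers close. It gives the time, the measured TCP pose, the force and the opening at its end, in the units of the state.
- env.get_obs(): the state, without advancing time (a new reading comes with each control period).
- env.read_camera(name): name is "side" or "top"; returns the picture (420x560x3 uint8, red, green, blue); there is no depth.
- env.get_calibration(name): a dict with "fx", "fy", "cx", "cy" (pixels), "extrinsics" (4x4, takes a point from camera to world coordinates). Camera axes: x right, y down, z forward; pixel columns grow to the right and rows downward; lengths in m; the calibration is good to about 2 mm. A picture is of the moment at which its call begins. get_calibration takes no time and is no camera call.
- env.sign_off(): hands the job in, once; it reports no verdict.
Trained networks look in the newest picture that a camera, given by its name, has taken for a name from the list of things; names that differ only in an ending like _2 or _b are one class to them, and where a whole thing is asked for, a point or a joint stands for the part that bears it (a point fixed in the world has none). Each returns a list of dicts, best first, with "confidence" (0 to 1); they miss things now and then, are a little off and sometimes report something else, mostly with a low value. They report only what shows in the picture. A call takes as long as a camera call. They do not tell look-alikes from the thing itself.
- env.regions_of(camera, query): "region" (420x560 bool, what is visible of it) and "rect" ([left, top, right, bottom] in pixels, round what is visible of it).
The state is a dict: "time_s": time; "qpos": joint angles; "joint_velocities": joint speeds; "effort": joint torques, N m; "tool_pos": TCP position; "tool_rot": TCP orientation; "force": force on the tool from outside, world axes, zero at the start; "wrist_torque": the same for the moment, N m; "grip_width": finger opening in m.
Only numpy, scipy, OpenCV 4.12 (cv2) and the standard library are available. Lean on these libraries where they do the work, as an engineer would, in place of code of your own. Each camera call takes 0.05 s, during which the arm holds its last target. There are 200 camera calls.

## Working session

There is one attempt and no reset: what is moved stays moved. The work goes in short steps, Python scripts to look and compute and a tool call to move; the robot and the scene stay as the last step left them, time stands still between calls to the robot, and variables do not carry over. Pictures are saved under pics/ and viewed, about 8 in all and at most 12, crops included, and the job is handed in when it is done.

Besides the shell and the picture viewer there is one more tool, called after ">>>" as name([rows], argument=value, ...), one row to a line, values as JSON. send_rows: Moves the arm, as the interface text tells. Its arguments: {"type":"object","properties":{"plan":{"type":"array"},"grip_force":{"type":"number"}},"required":["plan"]}

```bash
mkdir -p pics; ls
python3 - <<'E'
from cell import env
import cv2,numpy as np
print(env.get_obs(), env.grip_point_offset)
for c in("top","side"):
    im=env.read_camera(c); cv2.imwrite(f"pics/{c}0.png",im[:,:,::-1])
    k=env.get_calibration(c); print(c,k["fx"],k["fy"],k["cx"],k["cy"],np.round(k["extrinsics"],4).tolist())
    for q in("lock_pin","drill_guide","jig","handle_blank","pin_grip"):
        for r in env.regions_of(c,q): print(c,q,round(r["confidence"],2),np.round(r["rect"],0),r["region"].sum())
E
```

```text
pics
{'time_s': 0.0, 'qpos': array([67.09922504, 18.43598386, -4.01510292, 83.1782035 ,  1.29632527,
       78.53842914, -3.25898759]), 'joint_velocities': array([-0.06575963, -0.11280062, -0.02073369,  0.00694244, -0.01354584,
       -0.03196589, -0.03074059]), 'effort': array([-1.15099323e-03, -4.91284096e+01, -4.04575747e-01, -3.12525380e+01,
       -6.38302742e-02,  4.38011752e-02,  1.88743734e-04]), 'tool_pos': array([ 0.26107016, -0.59465016,  0.22146738]), 'tool_rot': array([-1.79892700e+02,  7.27529497e-03,  2.37114746e+01]), 'force': array([0.26323205, 0.54693007, 0.84397837]), 'wrist_torque': array([ 0.04313359, -0.00175308, -0.01680315]), 'grip_width': 0.0868970985518981} 0.0187
top 417.12611627154115 417.12611627154115 278.160782678563 208.18812080319387 [[-0.0003, -0.9829, 0.1841, 0.38], [-1.0, -0.0003, -0.0035, -0.045], [0.0035, -0.1841, -0.9829, 0.9149], [0.0, 0.0, 0.0, 1.0]]
top lock_pin 0.54 [344. 248. 359. 261.] 130
top lock_pin 0.5 [276. 238. 288. 247.] 91
top drill_guide 0.88 [234. 188. 299. 260.] 1909
top jig 0.82 [208. 186. 327. 260.] 6707
top handle_blank 0.67 [236. 205. 276. 215.] 386
top pin_grip 0.55 [346. 248. 360. 257.] 108
side 521.2638396708583 521.2638396708583 294.7065949767272 212.63834249819874 [[-0.9983, -0.0122, 0.057, 0.4825], [-0.0552, 0.5099, -0.8585, 0.6668], [-0.0185, -0.8602, -0.5097, 0.5126], [0.0, 0.0, 0.0, 1.0]]
side lock_pin 0.59 [327. 207. 342. 236.] 301
side lock_pin 0.58 [337. 171. 346. 213.] 312
side drill_guide 0.96 [267. 220. 345. 276.] 2302
side drill_guide 0.2 [246. 198. 350. 327.] 8489
side jig 0.63 [247. 200. 353. 326.] 8463
side handle_blank 0.6 [281. 242. 297. 280.] 515
side handle_blank 0.3 [328. 206. 339. 232.] 238
side pin_grip 0.89 [340. 174. 349. 218.] 329
side pin_grip 0.67 [324. 205. 337. 236.] 289
```

Run:
```python
import cv2,numpy as np
a=cv2.imread("pics/top0.png")[160:290,190:380]; b=cv2.imread("pics/side0.png")[150:340,220:380]
a=cv2.resize(a,(760,520),interpolation=cv2.INTER_CUBIC); cv2.imwrite("pics/c1.png",a)
cv2.imwrite("pics/c2.png",cv2.resize(b,None,fx=3.1,fy=3.1,interpolation=cv2.INTER_CUBIC))
```

```text
(no output)
```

View pics/c1.png

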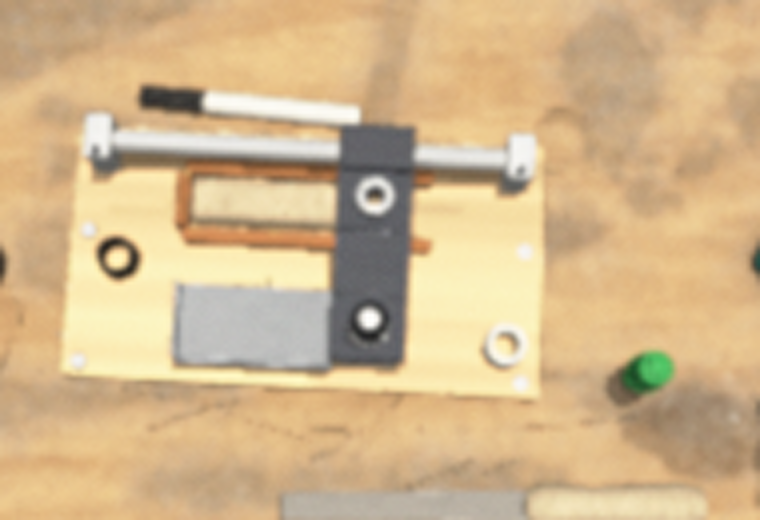

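View pics/c2.png

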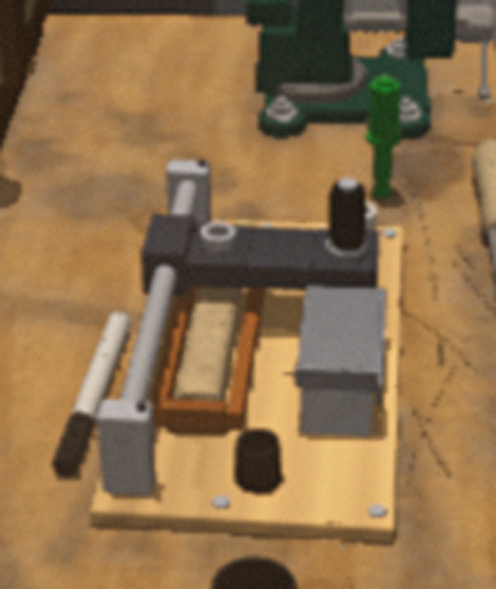

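```bash
cat > h.py <<'E'
from cell import env
import numpy as np
def ray(c,u,v):
    k=env.get_calibration(c);E=np.array(k["extrinsics"])
    return E[:3,3],E[:3,:3]@np.array([(u-k["cx"])/k["fx"],(v-k["cy"])/k["fy"],1])
def atz(c,u,v,z):
    o,d=ray(c,u,v);return (o+d*(z-o[2])/d[2])[:2]
def tri(uv1,uv2):
    o,d=ray("top",*uv1);p,e=ray("side",*uv2)
    s=np.linalg.lstsq(np.c_[d,-e],p-o,rcond=None)[0]
    a,b=o+s[0]*d,p+s[1]*e;return (a+b)/2,np.linalg.norm(a-b)
E
python3 - <<'E'
from h import *
t=lambda x,y:(190+x/4-.4,160+y/4-.4)
s=lambda x,y:(220+x/3.1-.3,150+y/3.1-.3)
print("pin",tri(t(369,318),s(348,184)),atz("top",*t(369,318),.093),atz("side",*s(348,184),.093))
print("bush",tri(t(375,194),s(218,231)),atz("top",*t(375,194),.06))
L=atz("top",*t(98,120),.056);R=atz("top",*t(520,140),.056);print("posts",L,R)
print("yaw jig y",np.degrees(np.arctan2(-(L-R)[0],(L-R)[1])))
c=[atz("top",*t(*p),.01) for p in((83,125),(543,148),(539,397),(62,373))];print("corners",np.round(c,4).tolist())
for a,b in((1,0),(2,3)):
    d=c[b]-c[a];print(np.degrees(np.arctan2(-d[0],d[1])),np.linalg.norm(d))
d=c[0]-c[3];print(np.degrees(np.arctan2(d[1],d[0])))
d=c[1]-c[2];print(np.degrees(np.arctan2(d[1],d[0])))
print("guide edge/guard",[atz("top",*t(*p),.05) for p in((175,285),(175,362))])
E
```

```text
pin (array([ 0.47124698, -0.0551625 ,  0.09161236]), np.float64(0.0013547204927061031)) [ 0.4717714  -0.05520132] [ 0.4706175  -0.05259873]
bush (array([ 0.53955576, -0.05883833,  0.05972906]), np.float64(0.0016056512637873833)) [ 0.54032115 -0.0588678 ]
posts [0.58076374 0.08717607] [ 0.57005549 -0.13544387]
yaw jig y -2.753862748636713
corners [[0.5887, 0.1025], [0.5757, -0.153], [0.4383, -0.1479], [0.4512, 0.1098]]
-2.9051997618314527 0.2558061014139557
-2.873740613189131 0.25801326647300793
-3.032044680200601
-2.1126415243339283
guide edge/guard [array([0.49384659, 0.04547291]), array([0.45372032, 0.04469347])]
```

View pics/top0.png

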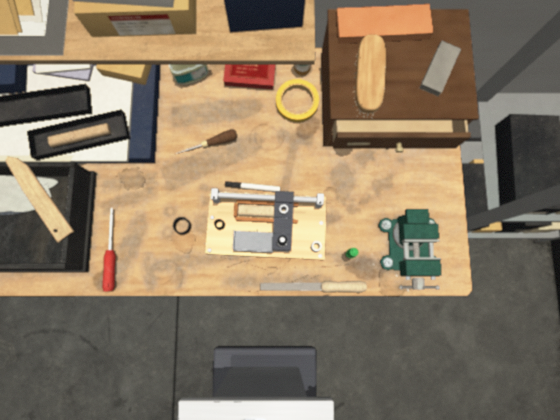

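>>> send_rows([
  [45, 0, 0, -20, 0, 0, 0.116],
  [45, 0, 0, -20, 0, 0, 0.116],
  [45, 0, 0, -20, 0, 0, 0.116],
  [45, 0, 0, -20, 0, 0, 0.116],
  [45, 15, -40, 0, 0, 0, 0],
  [45, 15, -45, 0, 0, 0, 0],
  [45, 15, -45, 0, 0, 0, 0],
  [45, 15, -45, 0, 0, 0, 0],
  [45, 15, -45, 0, 0, 0, 0],
  [45, 15, -45, 0, 0, 0, 0],
  [45, 15, -45, 0, 0, 0, 0],
  [45, 15, -45, 0, 0, 0, 0],
], grip_force=20)

```text
time_s: 1.8
tool_pos: [0.3994, -0.2447, 0.3029]
tool_rot: [179.9, -0.0, -2.9]
force: [1.9, 0.1, -0.0]
grip_width: 0.045
```

>>> send_rows([
  [45, 0, 0, 0, 0, 0, 0],
  [45, 12, -38, 0, 0, 0, 0],
  [45, 12, -38, 10, 0, 0, 0],
  [45, 12, -38, 30, 0, 0, 0],
  [45, 12, -38, 30, 0, 0, 0],
  [45, 0, 0, 30, 0, 0, 0],
  [45, 0, 0, 30, 0, 0, 0],
  [45, 0, 0, 20, 0, 0, 0],
  [45, 0, 0, 0, 0, 0, 0],
  [45, 0, 0, 0, 0, 0, 0],
])

```text
time_s: 2.8
tool_pos: [0.4548, -0.0976, 0.1531]
tool_rot: [180.0, -0.0, -2.9]
force: [0.1, -0.1, -0.6]
grip_width: 0.0449
```

Run:
```python
from h import *
import cv2
print(env.get_obs()["tool_pos"],env.get_obs()["force"])
a=env.read_camera("top")[190:270,230:330,::-1];b=env.read_camera("side")[130:270,250:390,::-1]
cv2.imwrite("pics/d1.png",np.hstack([cv2.resize(a,(400,420),interpolation=2),cv2.resize(b,(400,420),interpolation=2)]))
```

```text
[ 0.45480163 -0.09756383  0.15310126] [ 0.09195149 -0.054263   -0.5817949 ]
```

View pics/d1.png

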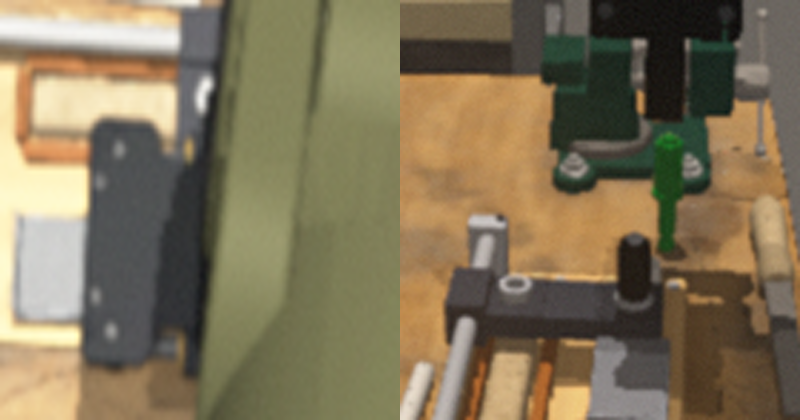

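>>> send_rows([
  [45, 7, -22, 0, 0, 0, 0],
  [45, 7, -22, 0, 0, 0, 0],
  [45, 0, 0, 20, 0, 0, 0],
  [45, 0, 0, 20, 0, 0, 0],
  [45, 0, 0, 0, 0, 0, 0],
  [45, 0, 0, 0, 0, 0, 0],
])

```text
time_s: 3.5
tool_pos: [0.4714, -0.0543, 0.1137]
tool_rot: [180.0, -0.1, -2.9]
force: [0.3, -0.2, -0.3]
grip_width: 0.0451
```

Run:
```python
from h import *
import cv2
p=env.get_obs()["tool_pos"];print(p,env.get_obs()["force"])
def proj(c,P):
    k=env.get_calibration(c);E=np.linalg.inv(np.array(k["extrinsics"]));q=E[:3,:3]@np.array(P)+E[:3,3]
    return k["fx"]*q[0]/q[2]+k["cx"],k["fy"]*q[1]/q[2]+k["cy"]
print(proj("side",p),"pintop exp",proj("side",[p[0],p[1],.093]),proj("side",[p[0],p[1],.056]))
b=env.read_camera("side")[170:260,280:400,::-1]
cv2.imwrite("pics/d2.png",cv2.resize(b,(720,540),interpolation=2))
```

```text
[ 0.47142115 -0.05426756  0.11367532] [ 0.26881513 -0.231228   -0.33102255]
(np.float64(331.6751746957214), np.float64(197.18769825971296)) pintop exp (np.float64(331.4471417982871), np.float64(208.52212346500144)) (np.float64(331.0531543357113), np.float64(228.10535674682268))
```

View pics/d2.png

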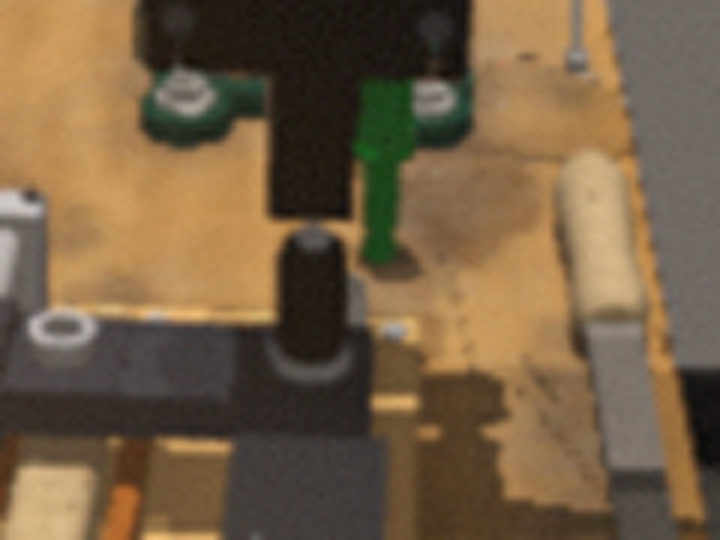

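Candidates: the black-gripped pin standing in the guide at side (332,219)/top (282,240) and the green one at top (353,253). The black one, in the guide's ear, is the one meant. This crop shows the finger (x≈311) lined up over it (x≈313).

>>> send_rows([
  [45, 0, 0, 15, 0, 0, 0],
  [45, 0, 0, 15, 0, 0, 0],
  [45, 0, 0, 13, 0, 0, 0],
  [45, 0, 0, 10, 0, 0, 0],
  [45, 0, 0, 0, 0, 0, 0],
  [45, 0, 0, 0, 0, 0, 0],
], grip_force=5)

```text
time_s: 4.15
tool_pos: [0.471, -0.054, 0.0598]
tool_rot: [-180.0, -0.0, -2.9]
force: [0.2, -0.1, -0.1]
grip_width: 0.0453
```

>>> send_rows([
  [14, 0, 0, 0, 0, 0, 0],
  [14, 0, 0, 0, 0, 0, 0],
  [14, 0, 0, 0, 0, 0, 0],
  [14, 0, 0, 0, 0, 0, 0],
  [14, 0, 0, 0, 0, 0, 0],
  [14, 0, 0, 0, 0, 0, 0],
  [14, 0, 0, 0, 0, 0, 0],
  [14, 0, 0, 0, 0, 0, 0],
], grip_force=5)

```text
time_s: 4.95
tool_pos: [0.4709, -0.0539, 0.0597]
tool_rot: [180.0, -0.0, -2.9]
force: [0.7, 0.6, 1.1]
grip_width: 0.018
```

>>> send_rows([
  [14, 0, 0, 0, 0, 0, 0],
  [14, 0, 0, 0, 0, 0, 0],
  [14, 0, 0, 0, 0, 0, 0],
], grip_force=30)

```text
time_s: 5.25
tool_pos: [0.4709, -0.0539, 0.0597]
tool_rot: [180.0, -0.0, -2.9]
force: [0.0, 0.5, 2.6]
grip_width: 0.0171
```

>>> send_rows([
  [14, 0, 0, -3, 0, 0, 0],
  [14, 0, 0, -3, 0, 0, 0],
  [14, 0, 0, -3, 0, 0, 0],
  [14, 0, 0, -3, 0, 0, 0],
  [14, 0, 0, 0, 0, 0, 0],
])

```text
time_s: 5.75
tool_pos: [0.4714, -0.0543, 0.0726]
tool_rot: [180.0, -0.1, -2.9]
force: [0.1, -0.8, -0.6]
grip_width: 0.0171
```

>>> send_rows([
  [14, 0, 0, -4, 0, 0, 0],
  [14, 0, 0, -4, 0, 0, 0],
  [14, 0, 0, -4, 0, 0, 0],
  [14, 0, 0, -4, 0, 0, 0],
  [14, 0, 0, 0, 0, 0, 0],
  [14, 0, 0, 0, 0, 0, 0],
])

```text
time_s: 6.35
tool_pos: [0.4708, -0.054, 0.0876]
tool_rot: [180.0, -0.0, -2.9]
force: [0.5, 0.7, -0.9]
grip_width: 0.0172
```

Run:
```python
from h import *
import cv2
o=env.get_obs();print(o["tool_pos"],o["force"],o["wrist_torque"])
b=env.read_camera("side")[170:260,280:400,::-1]
cv2.imwrite("pics/d3.png",cv2.resize(b,(720,540),interpolation=2))
```

```text
[ 0.47077622 -0.054041    0.0876276 ] [ 0.53967941  0.71710575 -0.93491305] [0.03810296 0.02597928 0.02136578]
```

View pics/d3.png

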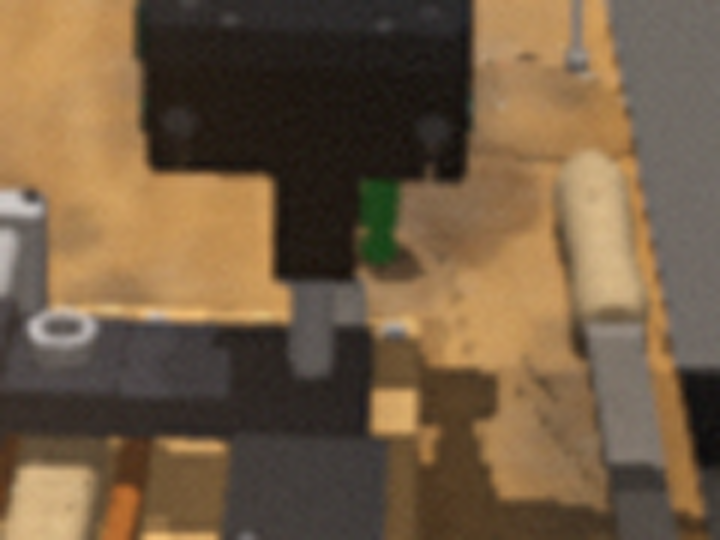

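>>> send_rows([
  [14, 0, -2, 0, 0, 0, 0],
  [14, 0, -4, 0, 0, 0, 0],
  [14, 0, -6, 0, 0, 0, 0],
  [14, 0, -6, 0, 0, 0, 0],
  [14, 0, -6, 0, 0, 0, 0],
  [14, 0, 0, 0, 0, 0, 0],
])

```text
time_s: 7.0
tool_pos: [0.472, -0.0284, 0.0875]
tool_rot: [-180.0, 0.0, -2.8]
force: [-0.9, -0.2, -0.5]
grip_width: 0.0171
```

>>> send_rows([
  [14, 0, -4, 0, 0, 0, 0],
  [14, 0, -6, 0, 0, 0, 0],
  [14, 0, -6, 0, 0, 0, 0],
  [14, 0, -6, 0, 0, 0, 0],
  [14, 0, -6, 0, 0, 0, 0],
  [14, 0, -5, 0, 0, 0, 0],
  [14, 0, 0, 0, 0, 0, 0],
  [14, 0, 0, 0, 0, 0, 0],
])

```text
time_s: 7.8
tool_pos: [0.4737, 0.0036, 0.0875]
tool_rot: [-180.0, -0.0, -2.8]
force: [0.9, -0.1, -0.7]
grip_width: 0.017
```

>>> send_rows([
  [14, 0, 0, 2, 0, 0, 0],
  [14, 0, 0, 2, 0, 0, 0],
  [14, 0, 0, 1, 0, 0, 0],
  [14, 0, 0, 0, 0, 0, 0],
])

```text
time_s: 8.2
tool_pos: [0.4737, 0.0029, 0.0827]
tool_rot: [180.0, -0.0, -2.9]
force: [-1.0, 0.4, 1.8]
grip_width: 0.0171
```

>>> send_rows([
  [14, 0, 0, 0.5, 0, 0, 0],
  [14, 0, 0, 0, 0, 0, 0],
  [14, 0, 0, 0, 0, 0, 0],
])

```text
time_s: 8.5
tool_pos: [0.474, 0.0028, 0.0826]
tool_rot: [180.0, -0.0, -2.9]
force: [-1.3, 0.2, 4.6]
grip_width: 0.0173
```

>>> send_rows([
  [14, 0, -1, 0.3, 0, 0, 0],
  [14, 0, -1, 0, 0, 0, 0],
  [14, 0, -1, 0, 0, 0, 0],
  [14, 0, -1, 0, 0, 0, 0],
  [14, 0, 0, 0, 0, 0, 0],
])

```text
time_s: 9.0
tool_pos: [0.4744, 0.0049, 0.0826]
tool_rot: [179.8, -0.1, -2.9]
force: [-1.2, -4.2, 6.3]
grip_width: 0.017
```

>>> send_rows([
  [14, 0, -1, 0, 0, 0, 0],
  [14, 0, -1, 0, 0, 0, 0],
  [14, 0, 0, 0, 0, 0, 0],
])

```text
time_s: 9.3
tool_pos: [0.4745, 0.0064, 0.0826]
tool_rot: [179.8, -0.1, -2.9]
force: [-1.0, -4.6, 7.6]
grip_width: 0.0172
```

>>> send_rows([
  [14, 0, -1, 0, 0, 0, 0],
  [14, 0, -1, 0, 0, 0, 0],
  [14, 0, 0, 0, 0, 0, 0],
])

```text
time_s: 9.6
tool_pos: [0.4746, 0.0084, 0.0826]
tool_rot: [179.8, -0.1, -2.9]
force: [-1.5, -4.7, 5.9]
grip_width: 0.0172
```

>>> send_rows([
  [14, 0, -1, 0, 0, 0, 0],
  [14, 0, -1, 0, 0, 0, 0],
  [14, 0, 0, 0, 0, 0, 0],
])

```text
time_s: 9.9
tool_pos: [0.4747, 0.0104, 0.0826]
tool_rot: [179.8, -0.1, -2.9]
force: [-0.9, -5.4, 6.6]
grip_width: 0.0173
```

>>> send_rows([
  [14, 0, -1, 0, 0, 0, 0],
  [14, 0, -1, 0, 0, 0, 0],
  [14, 0, 0, 0, 0, 0, 0],
])

```text
time_s: 10.2
tool_pos: [0.4748, 0.0126, 0.0825]
tool_rot: [179.8, -0.1, -2.9]
force: [-1.7, -4.2, 7.0]
grip_width: 0.017
```

>>> send_rows([
  [14, 0, -1, 0, 0, 0, 0],
  [14, 0, -1, 0, 0, 0, 0],
  [14, 0, 0, 0, 0, 0, 0],
])

```text
time_s: 10.5
tool_pos: [0.4748, 0.0148, 0.0824]
tool_rot: [179.8, -0.1, -2.9]
force: [-0.0, -4.2, 5.4]
grip_width: 0.0169
```

>>> send_rows([
  [14, 0, -1, 0, 0, 0, 0],
  [14, 0, 0, 0, 0, 0, 0],
])

```text
time_s: 10.7
tool_pos: [0.4748, 0.0161, 0.0822]
tool_rot: [179.9, -0.1, -2.9]
force: [0.3, -4.5, 3.8]
grip_width: 0.0166
```

>>> send_rows([
  [14, 0, -1, 0, 0, 0, 0],
  [14, 0, 0, 0, 0, 0, 0],
])

```text
time_s: 10.9
tool_pos: [0.4743, 0.0192, 0.0814]
tool_rot: [-180.0, 0.0, -2.9]
force: [1.1, -1.6, -0.3]
grip_width: 0.0173
```

>>> send_rows([
  [14, 0, -1, 0, 0, 0, 0],
  [14, 0, 0, 0, 0, 0, 0],
])

```text
time_s: 11.1
tool_pos: [0.4743, 0.0201, 0.0814]
tool_rot: [-180.0, 0.0, -2.8]
force: [-0.3, -2.0, -1.4]
grip_width: 0.0172
```

>>> send_rows([
  [14, 0, 0, 1, 0, 0, 0],
  [14, 0, 0, 1, 0, 0, 0],
  [14, 0, 0, 0, 0, 0, 0],
])

```text
time_s: 11.4
tool_pos: [0.4744, 0.0197, 0.0795]
tool_rot: [180.0, 0.0, -2.9]
force: [-0.4, -2.8, 0.3]
grip_width: 0.017
```

>>> send_rows([
  [14, 0, 0.4, 1, 0, 0, 0],
  [14, 0, 0, 2, 0, 0, 0],
  [14, 0, 0, 2, 0, 0, 0],
  [14, 0, 0, 0, 0, 0, 0],
])

```text
time_s: 11.8
tool_pos: [0.4742, 0.0195, 0.0743]
tool_rot: [180.0, 0.0, -2.9]
force: [1.5, -2.0, -2.2]
grip_width: 0.0173
```

>>> send_rows([
  [14, 0, 0, 1, 0, 0, 0],
  [14, 0, 0, 1, 0, 0, 0],
  [14, 0, 0, 1, 0, 0, 0],
  [14, 0, 0, 0, 0, 0, 0],
])

```text
time_s: 12.2
tool_pos: [0.4744, 0.0195, 0.0716]
tool_rot: [180.0, 0.0, -2.9]
force: [0.3, -2.4, 0.1]
grip_width: 0.0172
```

Now 11–12 mm deep; on past the balls to the seat (TCP about 0.0597).

>>> send_rows([
  [14, 0, 0, 1.5, 0, 0, 0],
  [14, 0, 0, 1.5, 0, 0, 0],
  [14, 0, 0, 1.5, 0, 0, 0],
  [14, 0, 0, 0, 0, 0, 0],
])

```text
time_s: 12.6
tool_pos: [0.4746, 0.0194, 0.0673]
tool_rot: [180.0, -0.0, -2.9]
force: [-0.0, -2.0, 3.2]
grip_width: 0.0175
```

>>> send_rows([
  [14, 0, 0, 1.5, 0, 0, 0],
  [14, 0, 0, 1.5, 0, 0, 0],
  [14, 0, 0, 1.5, 0, 0, 0],
  [14, 0, 0, 0, 0, 0, 0],
])

```text
time_s: 13.0
tool_pos: [0.4742, 0.0194, 0.0623]
tool_rot: [180.0, 0.0, -2.9]
force: [-0.2, -3.3, -1.2]
grip_width: 0.0172
```

>>> send_rows([
  [14, 0, 0, 1, 0, 0, 0],
  [14, 0, 0, 1, 0, 0, 0],
  [14, 0, 0, 0.5, 0, 0, 0],
  [14, 0, 0, 0, 0, 0, 0],
  [14, 0, 0, 0, 0, 0, 0],
])

```text
time_s: 13.5
tool_pos: [0.4743, 0.0194, 0.0599]
tool_rot: [180.0, 0.0, -2.9]
force: [0.8, -2.5, -2.2]
grip_width: 0.0173
```

>>> send_rows([
  [14, 0, 0, 0.8, 0, 0, 0],
  [14, 0, 0, 0, 0, 0, 0],
  [14, 0, 0, 0, 0, 0, 0],
])

```text
time_s: 13.8
tool_pos: [0.4745, 0.0194, 0.0597]
tool_rot: [180.0, -0.0, -2.9]
force: [-0.9, -3.8, 4.7]
grip_width: 0.0172
```

>>> send_rows([
  [14, 0, 0.4, 0.8, 0, 0, 0],
  [14, 0, 0, 0, 0, 0, 0],
  [14, 0, 0, 0, 0, 0, 0],
])

```text
time_s: 14.1
tool_pos: [0.4746, 0.0193, 0.0596]
tool_rot: [180.0, -0.0, -2.9]
force: [-3.5, -3.3, 9.2]
grip_width: 0.0169
```

>>> send_rows([
  [14, 0, 0, -1.6, 0, 0, 0],
  [14, 0, 0, 0, 0, 0, 0],
  [30, 0, 0, 0, 0, 0, 0],
  [45, 0, 0, 0, 0, 0, 0],
  [45, 0, 0, 0, 0, 0, 0],
  [45, 0, 0, 0, 0, 0, 0],
])

```text
time_s: 14.7
tool_pos: [0.4744, 0.0196, 0.0602]
tool_rot: [-180.0, 0.0, -2.9]
force: [0.5, -0.7, 0.2]
grip_width: 0.04
```

>>> send_rows([
  [45, 0, 0, -5, 0, 0, 0],
  [45, 0, 0, -10, 0, 0, 0],
  [45, 0, 0, -20, 0, 0, 0],
  [45, 0, 0, -30, 0, 0, 0],
  [45, 0, 0, -30, 0, 0, 0],
  [45, 0, 0, -30, 0, 0, 0],
  [45, 0, 0, -30, 0, 0, 0],
  [45, 0, 30, 0, 0, 0, 0],
  [45, 0, 45, 0, 0, 0, 0],
  [45, 0, 45, 0, 0, 0, 0],
  [45, 0, 45, 0, 0, 0, 0],
  [45, 0, 45, 0, 0, 0, 0],
])

```text
time_s: 15.9
tool_pos: [0.4638, -0.1923, 0.2166]
tool_rot: [180.0, -0.1, -2.9]
force: [1.0, 0.0, 0.4]
grip_width: 0.0451
```

Run:
```python
from h import *
import cv2
print(env.get_obs()["tool_pos"])
b=env.read_camera("side")[170:330,240:380,::-1];a=env.read_camera("top")[170:280,200:340,::-1]
cv2.imwrite("pics/e1.png",np.hstack([cv2.resize(b,(420,480),interpolation=2),cv2.resize(a,(380,480),interpolation=2)]))
```

```text
[ 0.46380583 -0.19230268  0.21656191]
```

View pics/e1.png

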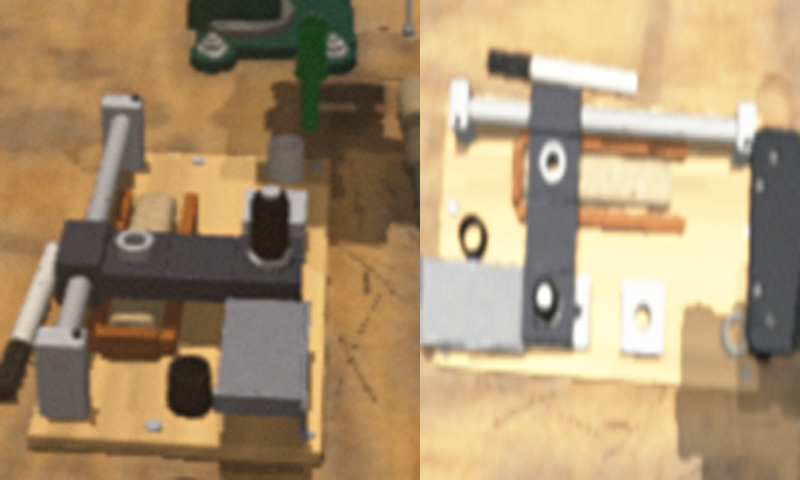

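The side crop shows the pin upright in the guide at (268,230), with its flange flat on the plate. The handle lies in its trough and the empty home hole shows in the top half at (643,317). The gripper is clear.

Run:
```python
from cell import env
print(env.sign_off(), env.get_obs()["time_s"])
```

```text
the job is handed in; nothing more can be done
the job is handed in; nothing more can be done
```

The drill guide is at its second station with the lock pin pressed home, and I handed the job in at about 16 s on the robot's clock.

- **How it went:** I pulled the black lock pin about 28 mm up past its detent and drew the guide along with it. I then felt along the hand-set block with the tip, pressing with about 5–8 N. The tip dropped into the hole at about 73–74 mm of travel, inside the 60–84 mm range. I pressed the pin past the balls and seated it with no more than about 9 N measured, then let go and backed away.
- **Last checks:** The seated gripper height was 59.6–59.7 mm, against 59.7 mm when I gripped the pin at home. The final pictures show the flange flat on the guide, the handle in its trough and the gripper clear of everything. The green look-alike was not touched. No check failed, but I did not re-measure the pin's height from the final pictures.

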